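Open up the empty dry-food dispenser for brushing out

ROBOT

A 6-joint arm with a two-finger parallel gripper is mounted at the origin on the work surface. World frame = base frame: x ahead of the robot, y to its left, z up, the work surface at z = 0. Lengths are in m, angles in rad, forces in N, time in s.
With the tool pointing down it reaches from about 0.3 to 0.85 m from the base axis. Payload 5.4 kg.
Tool frame: the origin (TCP) lies at the centre of the arm's flange, where the gripper is bolted on; the fingertips stand 173 mm ahead of it and the grasp point (between the pads) lies 155 mm ahead of it; z points along the fingers, y is the line along which they close (so a half turn about z gives the same grasp; the last joint's range is limited). The gripper opens to 85 mm and grips with 20 to 120 N. Pads are 22 mm wide; open, the fingers measure 114 mm over their backs; the gripper's body (76 mm by 85 mm) begins 54 mm behind the grasp point. The pads swing forward as they close: fully open they stand 13 mm farther back than shut.
Start: joints at [1.056, 0.158, 1.597, -0, 1.386, -0.21], TCP at [0.173, 0.548, 0.405] pointing down, gripper open.
Joint ranges: [-2.91, 2.91], [-0.94, 2.29], [0.18, 2.7], [-1.29, 4.43], [0.17, 2.64], [-3, 3]. Speed limits (rad/s): [2.57, 2.57, 3.14, 3.14, 3.14, 3.14].

INTERFACE

Orientations are given as [roll, pitch, yaw] about the fixed x, y, z axes, in that order (R = Rz(yaw) Ry(pitch) Rx(roll)).
In Python, from rig import telemetry, eyes, robot gives the robot as it stands.
- The arm moves only by the tool arm_command, never from a script. Its argument "rows" is a list of rows, each a list of 7 numbers: the shift along the tool's x, y, z in mm, then the turn, a rotation vector about the tool's x, y, z in rad, then the opening, from 0 (shut) to 1 (fully open). In form: [[tx, ty, tz, wx, wy, wz, grip], ...]. A call has 1 to 5 rows; each row shifts and turns the commanded pose from where the row before left it, along the tool's axes as they then stand; what a row does not reach is not made up. A row lasts 1/10 s, in which the tool goes at most 50 mm and 8.59 degrees, less where a joint would pass 70% of its speed; a pose out of reach is approached as far as the arm can. A call with a gripper value outside its range is refused whole. The fingers move at their own pace and stop on an object; the grip force is fixed at half the most. Time passes only in rows, so rows that do not move let the fingers close. It gives the time, the measured TCP pose, the force, the opening and the grip force at its end, in the units of the state.
- telemetry.sense(): the state, without advancing time (a new reading comes with each control period).
- eyes.camera(name): name is "scene" or "top"; returns a dict with "img" (384x512x3 uint8, red, green, blue), "camera_matrix" (3x3 intrinsics, pixels), "k1" (the pictures are not rectified: a ray, as slopes to the right and down, at radius r is drawn at 1 + k1 r^2 times it, then the intrinsics apply), "R" (3x3) and "t" (3): a world point X has camera coordinates R X + t. Camera axes: x right, y down, z forward; pixel columns grow to the right and rows downward; lengths in m; the calibration is good to about 2 mm. A picture is of the moment at which its call begins. There is no depth.
- robot.job_done(): hands the job in; it is judged then, once.
The state is a dict: "t": time; "qpos": joint angles; "qd": joint speeds; "joint_torque": joint torques, N m; "ee_pos": TCP position; "tool_rot": TCP orientation; "contact_force": force on the tool from outside, world axes, zero at the start; "wrist_torque": the same for the moment, N m; "grip_width": finger opening in m; "grasp_force": force on a finger pad.
Only numpy, scipy, OpenCV 4.12 (cv2) and the standard library are available. Lean on these libraries where they do the work, as an engineer would, in place of code of your own. Each camera call takes 0.05 s, during which the arm holds its last target. There are 200 camera calls.

TASK

I want to brush out the empty dry-food dispenser: lift the lid off its hopper and set it down gently, knob up, on the chopping board. Then pull the gate's grip bar out to the outer pair of lines scribed on the guide rails and hold it there against its spring; finish still holding it open, do not let go. Leave the bowl under the outlet and all the other things on the counter where they are.

Things in the scene. Friction and masses are not known exactly. Their poses are not given: they have to be found in the camera images.
- dispenser: Dry-food dispenser, fixed, 150 mm wide, 310 mm deep, 250 mm high without lid. Origin: on the counter under the centre of its square hopper; x points to its back (away from the gate), z up. Clear hopper 120 x 120 mm outside, walls 4 mm, rim at z 250 mm. A white nose 120 mm wide reaches forward of it: top at z 189 mm as far as x -100 mm, then raked to x -126 mm at z 145 mm. Foot plate 8 mm thick.
- lid: White square loose lid, 128 mm, about 0.2 kg, starts on the hopper rim. Origin: centre of the underside of its lip (106 x 106 x 8 mm, hanging inside the hopper, 3 mm play a side), 242 mm above the counter at the start; z up through the knob. Plate z 8 to 13 mm; central round knob: neck 16 mm thick, z 13 to 27 mm, head 32 mm in diameter, z 27 to 47 mm. Lies on its lip when set down.
- gate (a joint): Travel of the sliding gate out of the nose (m): 0 shut (its spring keeps it there), 0.040 at the outer pair of lines (open), 0.060 at the end stops. The bar moves towards the dispenser's -x. The spring pulls it shut with about 4 N when shut, 10 N at the outer lines.
- gate_bar (a point): Centre of the gate's black grip bar, moving with the gate: 12 mm thick, 92 mm long, along the dispenser's y, 193 mm above the counter; shut, at dispenser x -165 mm. It stands on two uprights, 8 mm thick, at y +-36 mm; between them all is free round the bar down to a 5 mm cross pin 40 mm straight below it, whose ends pass over the rails and stand over the lines. Nose at bar height: x -100 mm.
- open_mark (a point): Midway between the outer pair of black lines on the two guide rails, at bar height (dispenser x -205, y 0, z 193 mm): the bar's centre is here when the gate is open to the mark; an inner pair at x -185 mm means half open. Rails 8 mm wide at y +-52 mm, tops at z 150 mm, end stops at x -232 mm; a 10 mm spring tube beside each, at y +-65 mm, as far as x -140 mm.
- outlet (a point): Centre of the outlet's lower edge (fixed on the dispenser at x -95, y 0, z 112 mm); the bowl stands below it.
- board: Wooden chopping board, 250 (x) x 200 (y) x 18 mm, fixed, nothing on it. Left or right of the dispenser. Origin: centre of its underside, on the counter.
- tray: Dark steel baking tray, 250 x 200 x 16 mm, fixed, on the other side; carries the mug and the tall jar. Origin: centre of its underside.
- bowl: White bowl under the outlet, 116 mm in diameter, 55 mm high, loose on the dispenser's foot plate. Origin: centre of its underside.
- mug: White mug, 80 mm in diameter, 90 mm high, loose on the tray. Origin: centre of its underside.
- jar_tall: Tall spice jar, 44 mm in diameter, 100 mm high, loose on the tray. Origin: centre of its underside.
- jar_low: Low spice jar, 54 mm in diameter, 75 mm high, loose on the counter left of the dispenser, towards the back. Origin: centre of its underside.
- canister: White ceramic canister with a copper knob, 114 mm in diameter, 164 mm high, loose on the counter right of the dispenser, towards the back; not part of the job. Origin: centre of its underside.
- brush: Cleaning brush, 200 mm long, under 40 mm high, lying on the counter between the robot and the dispenser. Origin: on its underside; x along its handle.
Things that resemble listed ones, but are neither listed nor needed, are in the scene too. Leave any pink look-alike of the bowl alone.

How it is judged:
On the way, in this order (a step that is already met when the one before it is completed fails the run):
1. the lid is lifted clear of the hopper by the gripper, gate still shut (z of lid in the frame of dispenser above 0.256 m and contact force between lid and the fingers above 0.5 N and value of joint gate below 0.006 m), for 0.1 s.
2. the lid lies knob up on the chopping board, let go and at rest, gate still shut (x of lid in the frame of board between -0.09 and 0.09 m and y of lid in the frame of board between -0.065 and 0.065 m and z of lid in the frame of board between 0.012 and 0.024 m and angle between lid's own z axis and vertical below 0.08 rad and linear speed of lid below 0.03 m/s and contact force between lid and the fingers below 0.1 N and value of joint gate below 0.006 m), for 0.3 s.
3. the gate is pulled out to the outer lines and held there by the gripper (value of joint gate between 0.034 and 0.046 m and contact force between gate and the fingers above 3 N), for 0.5 s.
At the end, for the whole second after the job is handed in: Through the last second the fingers hold the gate (more than 3 N on it) at 0.040 m +-6 mm, still; the lid lies knob up on the chopping board (centre within 90 mm along and 65 mm across of the board's centre, level, at rest, released); the bowl is still under the outlet (within 30 mm) (all of step 3 and velocity of joint gate between -0.01 and 0.01 m/s and x of lid in the frame of board between -0.09 and 0.09 m and y of lid in the frame of board between -0.065 and 0.065 m and z of lid in the frame of board between 0.012 and 0.024 m and angle between lid's own z axis and vertical below 0.08 rad and linear speed of lid below 0.03 m/s and contact force between lid and the fingers below 0.1 N and horizontal distance between bowl and outlet below 0.03 m); the arm keeps its last pose, push and grip.
It fails at once if the lid is dropped (moves faster than 0.6 m/s out of the fingers) (contact force between lid and the fingers below 0.1 N and linear speed of lid above 0.6 m/s).
It fails at once if the bowl or another thing on the counter is shifted by more than 25 mm (distance of any of bowl, mug, jar_tall, jar_low, canister, brush from where it was at the start of the episode above 0.025 m).
It fails at once if the bowl, mug, a jar or the canister is tipped over (angle between any of bowl, mug, jar_tall, jar_low, canister's own z axis and vertical above 0.4 rad).
It also fails if it takes over 54 s, if anything falls off the work surface, if the arm or the gripper's body presses on something with over 40 N, if the wrist force passes 120 N, or if a joint passes its speed limit or range.

## Working session

There is one attempt and no reset: what is moved stays moved. The work goes in short steps, Python scripts to look and compute and a tool call to move; the robot and the scene stay as the last step left them, time stands still between calls to the robot, and variables do not carry over. Pictures are saved under pics/ and viewed, at most 10 in all, crops included, and the job is handed in when it is done.

Besides the shell and the picture viewer there is one more tool, called after "Request:" as a command line: name --pt "numbers of a row" for each row, then --argument value for the rest. arm_command: Moves the arm, as the interface text tells. Its arguments: {"type":"object","properties":{"rows":{"type":"array","items":{"type":"array","items":{"type":"number"}}}},"required":["rows"]}

```bash
mkdir -p pics; python3 - <<'E'
from rig import telemetry, eyes, robot
import cv2, numpy as np, pickle
s=telemetry.sense(); print({k:np.round(v,3).tolist() for k,v in s.items()})
for n in("scene","top"):
    c=eyes.camera(n); pickle.dump(c,open(n+'0.pkl','wb')); cv2.imwrite(f'pics/{n}0.png',cv2.resize(c['img'][:,:,::-1],(800,600),interpolation=cv2.INTER_CUBIC))
    print(n,c['camera_matrix'].tolist(),c['k1'],c['R'].round(4).tolist(),c['t'].round(4).tolist())
E
```

```text
{'t': 0.0, 'qpos': [1.056, 0.159, 1.598, -0.0, 1.386, -0.21], 'qd': [-0.001, -0.002, -0.001, 0.0, 0.0, -0.0], 'joint_torque': [-0.0, -39.599, -33.143, -0.0, 0.008, -0.0], 'ee_pos': [0.172, 0.548, 0.404], 'tool_rot': [-3.14, -0.0, 2.837], 'contact_force': [0.031, 0.064, 0.044], 'wrist_torque': [0.01, 0.075, -0.004], 'grasp_force': 0.0, 'grip_width': 0.085}
scene [[445.7117597825969, 0.0, 258.7854478624256], [0.0, 445.7117597825969, 193.04433074253032], [0.0, 0.0, 1.0]] 0.02617906204084884 [[-0.8198, 0.5726, 0.0014], [0.4515, 0.6479, -0.6135], [-0.3522, -0.5023, -0.7897]] [0.4672, -0.1947, 1.6771]
top [[350.7045269962483, 0.0, 245.6648767471977], [0.0, 350.7045269962483, 190.12465089444152], [0.0, 0.0, 1.0]] 0.002787703476267314 [[-0.0185, -0.9997, 0.0141], [-0.9901, 0.0163, -0.1395], [0.1393, -0.0165, -0.9901]] [0.0111, 0.618, 1.1197]
```

View pics/scene0.png

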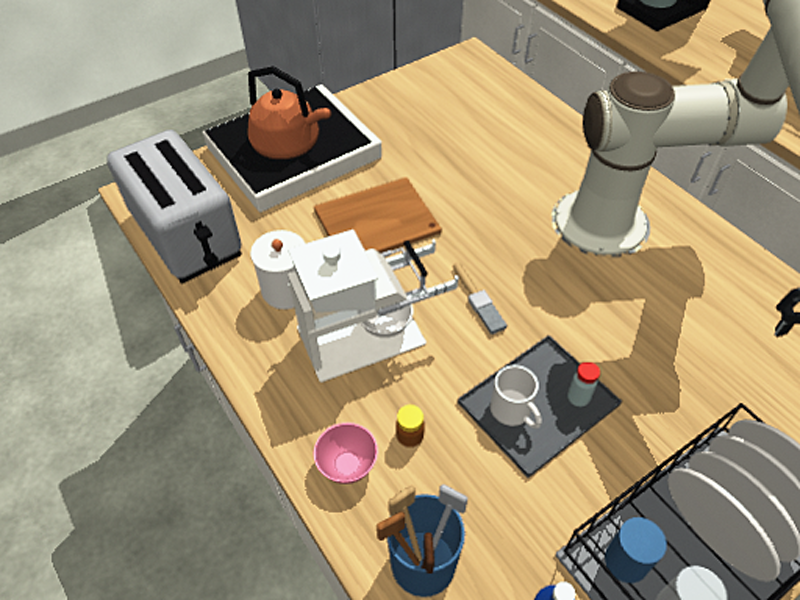

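View pics/top0.png

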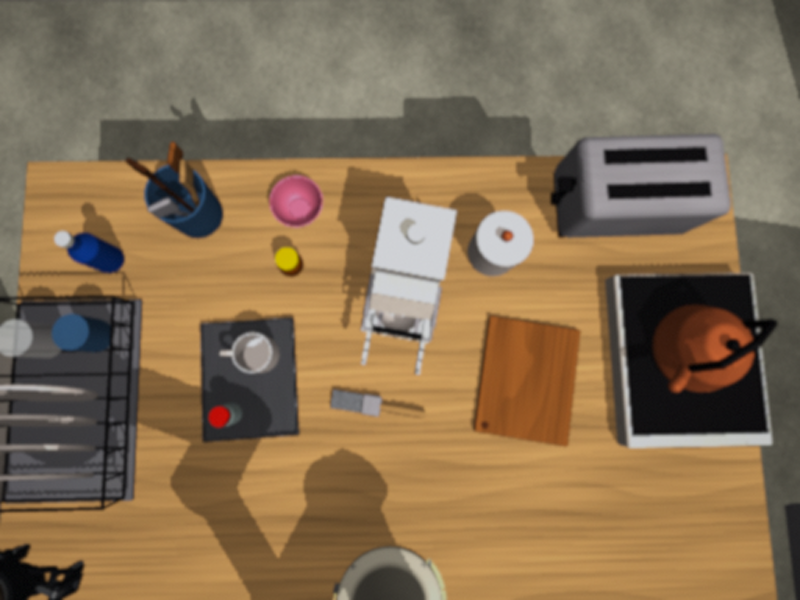

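The scene view shows the dispenser with its lid and knob at about (332,255), the gate bar at (415,258), and the board behind it at (378,215). In the top view (800 px scale) the lid corners are (387,199), (456,210), (444,280) and (374,268), the black bar runs (372,328)-(425,338), and the board is at (527,380), on the robot's right. Next I refine these and cast the rays.

```bash
cat > h.py <<'E'
import numpy as np, cv2, pickle
from scipy.spatial.transform import Rotation as Rot
def ray(c,uv):
    K=c['camera_matrix']; uv=np.atleast_2d(np.float64(uv))
    n=cv2.undistortPoints(uv.reshape(-1,1,2),K,np.array([c['k1'],0,0,0.])).reshape(-1,2)
    d=np.c_[n,np.ones(len(n))]@c['R']; return -c['R'].T@c['t'],d
def onplane(c,uv,z):
    o,d=ray(c,uv); return o+d*((z-o[2])/d[:,2])[:,None]
def proj(c,X):
    return cv2.projectPoints(np.atleast_2d(np.float64(X)),cv2.Rodrigues(c['R'])[0],c['t'],c['camera_matrix'],np.array([c['k1'],0,0,0.]))[0].reshape(-1,2)
def tri(c1,u1,c2,u2):
    o1,d1=ray(c1,u1);o2,d2=ray(c2,u2);d1=d1[0]/np.linalg.norm(d1);d2=d2[0]/np.linalg.norm(d2)
    a=np.linalg.lstsq(np.c_[d1,-d2],o2-o1,rcond=None)[0]; p,q=o1+a[0]*d1,o2+a[1]*d2
    return (p+q)/2,np.linalg.norm(p-q)
E
python3 - <<'E'
from h import *
T=pickle.load(open('top0.pkl','rb'));S=pickle.load(open('scene0.pkl','rb'))
k=.64
def sub(c,p):
    g=cv2.cvtColor(c['img'],cv2.COLOR_RGB2GRAY); p=np.float32(p).reshape(-1,1,2).copy()*k
    return cv2.cornerSubPix(g,p,(3,3),(-1,-1),(3,30,.01)).reshape(-1,2)
def box(name,P):
    e=np.roll(P,-1,0)-P; print(name,'c',P.mean(0).round(4),'sides',np.linalg.norm(e,axis=1).round(4),'ang',np.degrees(np.arctan2(e[:,1],e[:,0])).round(1))
lt=sub(T,[(387,199),(456,210),(444,280),(374,268)]); box('lidT',onplane(T,lt,.255))
ls=sub(S,[(353,231),(382,282),(307,312),(291,256)]); box('lidS',onplane(S,ls,.255)); print(ls/k)
hsv=cv2.cvtColor(T['img'],cv2.COLOR_RGB2HSV)
bt=sub(T,[(490,314),(579,328),(568,444),(475,432)]); box('boardT',onplane(T,bt,.018))
# bar: dark pixels
for n,c,(x0,y0,x1,y1) in(('T',T,(355,315,445,350)),('S',S,(395,235,435,285))):
    x0,y0,x1,y1=[int(v*k) for v in(x0,y0,x1,y1)]
    m=(c['img'][y0:y1,x0:x1].max(2)<70).astype(np.uint8)
    q=np.argwhere(m)[:,::-1]+[x0,y0]; r=cv2.minAreaRect(q.astype(np.float32)); print(n,len(q),r)
    b=cv2.boxPoints(r); print(onplane(c,b,.193).round(4).tolist(), onplane(c,[r[0]],.199))
    cr=cv2.resize(c['img'][y0-15:y1+15,x0-15:x1+15,::-1],None,fx=6,fy=6,interpolation=cv2.INTER_CUBIC)[:600,:400]
    cv2.imwrite(f'pics/c{n}.png',cr)
a=cv2.imread('pics/cT.png');b=cv2.imread('pics/cS.png');o=np.zeros((600,800,3),np.uint8);o[:a.shape[0],:a.shape[1]]=a;o[:b.shape[0],400:400+b.shape[1]]=b;cv2.imwrite('pics/c1.png',o)
E
```

```text
lidT c [ 0.6935 -0.0517  0.255 ] sides [0.1263 0.1287 0.1298 0.1263] ang [-101.9  168.6   77.   -13. ]
lidS c [ 0.7007 -0.0381  0.255 ] sides [0.1429 0.1473 0.1314 0.1284] ang [  79.2   -8.4 -109.6  177.8]
[[352.2554  228.36125]
 [382.      282.     ]
 [303.9585  311.73596]
 [291.      256.     ]]
boardT c [ 0.441  -0.3003  0.018 ] sides [0.2035 0.2471 0.1978 0.254 ] ang [-102.1  169.6   79.8   -9.1]
T 89 ((253.66799926757812, 212.0760040283203), (29.60554313659668, 4.024922847747803), 10.30484676361084)
[[0.5359, 0.0237, 0.193], [0.5472, 0.0215, 0.193], [0.5306, -0.0616, 0.193], [0.5193, -0.0592, 0.193]] [[ 0.53280303 -0.01869589  0.199     ]]
S 89 ((265.5384826660156, 165.1923065185547), (25.92325782775879, 3.969111204147339), 60.255123138427734)
[[0.5291, -0.0665, 0.193], [0.5157, -0.0671, 0.193], [0.5366, 0.0289, 0.193], [0.5494, 0.0293, 0.193]] [[ 0.53604469 -0.0135972   0.199     ]]
```

View pics/c1.png

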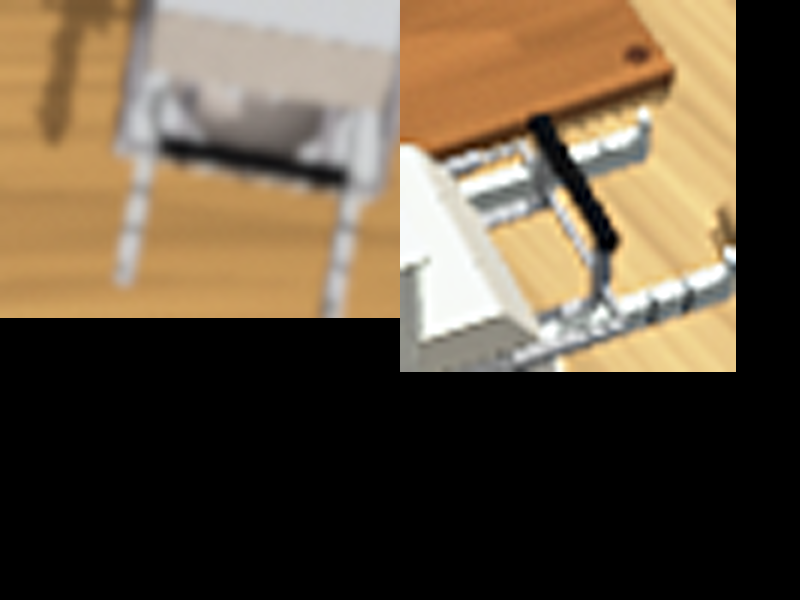

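The bar is at about (0.534,-0.017) and the lid at (0.6935,-0.052). They are 0.163 m apart, against 0.165 m expected, so dispenser yaw is about -0.207. The board is at (0.441,-0.300). I turn the wrist to yaw 1.364 while rising.

Request:
arm_command --pt "0 0 -10 0 0 0.147 1" --pt "0 0 -10 0 0 0.147 1" --pt "0 0 -10 0 0 0.147 1" --pt "0 0 -10 0 0 0.147 1" --pt "0 0 -10 0 0 0.147 1"

```text
t: 0.6
ee_pos: [0.1725, 0.5484, 0.4545]
tool_rot: [-3.141, 0.001, 2.096]
contact_force: [0.2, -0.9, 0.7]
grip_width: 0.0855
grasp_force: 0.0
```

Request:
arm_command --pt "0 0 -10 0 0 0.147 1" --pt "0 0 -10 0 0 0.147 1" --pt "0 0 -10 0 0 0.147 1" --pt "0 0 -10 0 0 0.147 1" --pt "0 0 -10 0 0 0.147 1"

```text
t: 1.1
ee_pos: [0.1725, 0.5484, 0.5045]
tool_rot: [-3.141, 0.001, 1.361]
contact_force: [0.4, 0.6, 0.2]
grip_width: 0.0851
grasp_force: 0.0
```

```bash
cat >> h.py <<'E'
def delta(s,p,yaw):
    R=Rot.from_euler('xyz',s['tool_rot']); d=R.inv().apply(np.array(p)-s['ee_pos'])*1000
    w=(R.inv()*Rot.from_euler('xyz',[np.pi,0,yaw])).as_rotvec()
    print('t',round(s['t'],2),'pos',np.round(s['ee_pos'],4),'rpy',np.round(s['tool_rot'],4),'F',np.round(s['contact_force'],1),'\n tool mm',d.round(1),'dist',round(np.linalg.norm(d)),'w',w.round(4))
E
python3 - <<'E'
from h import *; from rig import telemetry
s=telemetry.sense(); delta(s,[.6935,-.0517,.5],1.364)
E
```

```text
t 1.1 pos [0.1725 0.5484 0.5045] rpy [-3.1412e+00  1.1000e-03  1.3607e+00] F [0.4 0.6 0.2] 
 tool mm [-478.3  634.7    4.8] dist 795 w [-0.0003  0.0011 -0.0033]
```

Request:
arm_command --pt "-29.9 39.6 0 0 0 0 1" --pt "-29.9 39.6 0 0 0 0 1" --pt "-29.9 39.6 0 0 0 0 1" --pt "-29.9 39.6 0 0 0 0 1" --pt "-29.9 39.6 0 0 0 0 1"

```text
t: 1.6
ee_pos: [0.3369, 0.3603, 0.5043]
tool_rot: [-3.141, 0.0, 1.367]
contact_force: [0.9, 0.2, -0.2]
grip_width: 0.0857
grasp_force: 0.0
```

Request:
arm_command --pt "-29.9 39.6 0 0 0 0 1" --pt "-29.9 39.6 0 0 0 0 1" --pt "-29.9 39.6 0 0 0 0 1" --pt "-29.9 39.6 0 0 0 0 1" --pt "-29.9 39.6 0 0 0 0 1"

```text
t: 2.1
ee_pos: [0.5007, 0.1736, 0.5043]
tool_rot: [-3.141, -0.0, 1.367]
contact_force: [0.6, 0.3, 1.1]
grip_width: 0.0853
grasp_force: 0.0
```

Request:
arm_command --pt "-29.9 39.6 0 0 0 0 1" --pt "-29.9 39.6 0 0 0 0 1" --pt "-29.9 39.6 0 0 0 0 1" --pt "-29.9 39.6 0 0 0 0 1" --pt "-29.9 39.6 0 0 0 0 1"

```text
t: 2.6
ee_pos: [0.6644, -0.0128, 0.504]
tool_rot: [-3.141, -0.0, 1.367]
contact_force: [0.4, -0.1, -0.4]
grip_width: 0.0855
grasp_force: 0.0
```

```bash
python3 - <<'E'
from h import *; from rig import telemetry,eyes
T=pickle.load(open('top0.pkl','rb'))
s=telemetry.sense(); delta(s,[.6935,-.0517,.437],1.364)
# knob head: shaded pixels within lid, cross-check against expected projections
print('knob top proj',proj(T,[.6935,-.0517,.289]),'seen ~',np.array([414,229])*.64)
c=eyes.camera('scene'); cv2.imwrite('pics/s1.png',cv2.resize(c['img'][90:240,120:320,::-1],(800,600),interpolation=cv2.INTER_CUBIC))
E
```

```text
t 2.6 pos [ 0.6644 -0.0128  0.504 ] rpy [-3.1406e+00 -1.0000e-04  1.3666e+00] F [ 0.4 -0.1 -0.4] 
 tool mm [-32.2  36.4  67. ] dist 83 w [-0.001  -0.0001  0.0026]
knob top proj [[266.0259689  148.76630791]] seen ~ [264.96 146.56]
```

View pics/s1.png

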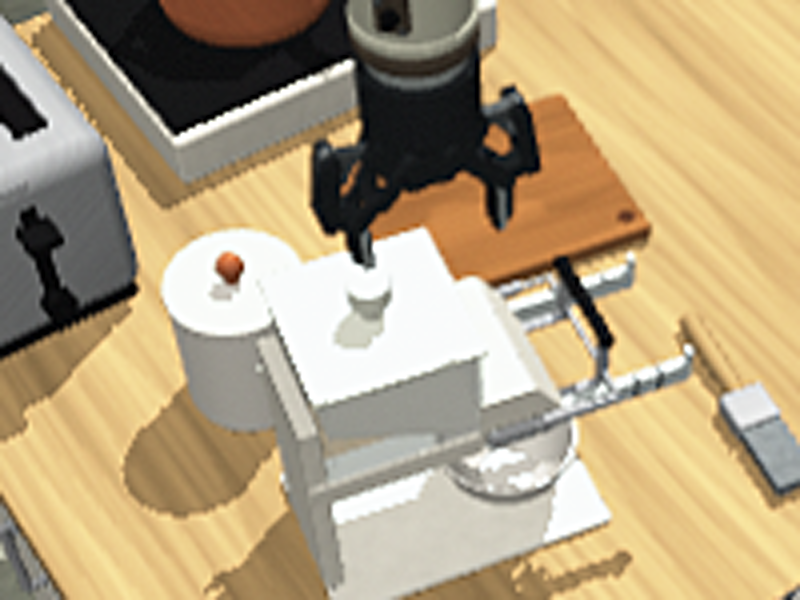

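The gripper stands above and ahead of the lid. In the crop the knob head is at about (370,292), which is full-frame (212.5,163). Lid corners are (425,230), (483,355) and (318,405). I'll cross-check the knob position with both views.

```bash
python3 - <<'E'
from h import *
T=pickle.load(open('top0.pkl','rb'));S=pickle.load(open('scene0.pkl','rb'))
f=lambda p:(np.array(p)/4+[120,90])
print('knob from scene',onplane(S,[f((370,292))],.279), 'from top head',onplane(T,[np.array([414.5,230])*.64],.289))
print('tri',tri(T,np.array([414.5,230])*.64,S,f((370,288))))
P=onplane(S,[f((425,230)),f((483,355)),f((318,405))],.255); print(P,(P[0]+P[2])/2)
B=tri(T,[253.67,212.08],S,[265.54,165.19]);print('bar',B)
E
```

```text
knob from scene [[ 0.6938543  -0.04734746  0.279     ]] from top head [[ 0.69780019 -0.04983039  0.289     ]]
tri (array([ 0.69636347, -0.04804009,  0.28528966]), np.float64(0.00619286384399609))
[[ 6.19733381e-01 -9.56716689e-02  2.55000000e-01]
 [ 6.50523773e-01  2.76674612e-02  2.55000000e-01]
 [ 7.66252770e-01  5.48587063e-04  2.55000000e-01]] [ 0.69299308 -0.04756154  0.255     ]
bar (array([ 0.53293452, -0.01863067,  0.1924187 ]), np.float64(0.0009695351622715792))
```

Request:
arm_command --pt "-14.9 18.7 0 0 0 0 1" --pt "-14.8 18.7 0 0 0 0 1" --pt "0 0 25 0 0 0 1" --pt "0 0 25 0 0 0 1" --pt "0 0 16 0 0 0 1"

```text
t: 3.15
ee_pos: [0.6937, -0.0478, 0.4355]
tool_rot: [-3.138, -0.0, 1.367]
contact_force: [-0.7, 0.1, -0.6]
grip_width: 0.0852
grasp_force: 0.0
```

Request:
arm_command --pt "0 0 0 0 0 0 0" --pt "0 0 0 0 0 0 0" --pt "0 0 0 0 0 0 0" --pt "0 0 0 0 0 0 0" --pt "0 0 0 0 0 0 0"

```text
t: 3.65
ee_pos: [0.6942, -0.0477, 0.4411]
tool_rot: [3.138, 0.0, 1.367]
contact_force: [-0.1, 0.1, 4.9]
grip_width: 0.03
grasp_force: 60.2
```

Request:
arm_command --pt "0 0 0 0 0 0 0" --pt "0 0 0 0 0 0 0" --pt "0 0 0 0 0 0 0"

```text
t: 3.95
ee_pos: [0.6943, -0.0477, 0.4412]
tool_rot: [3.138, 0.0, 1.367]
contact_force: [0.2, 0.7, 6.2]
grip_width: 0.0302
grasp_force: 60.2
```

Request:
arm_command --pt "0 0 -5 0 0 0 0" --pt "0 0 -5 0 0 0 0" --pt "0 0 -10 0 0 0 0" --pt "0 0 -10 0 0 0 0" --pt "0 0 0 0 0 0 0"

```text
t: 4.45
ee_pos: [0.6942, -0.0478, 0.4714]
tool_rot: [3.138, 0.0, 1.367]
contact_force: [0.2, 0.4, -1.5]
grip_width: 0.0303
grasp_force: 59.5
```

```bash
python3 - <<'E'
from h import *; from rig import telemetry,eyes
s=telemetry.sense(); delta(s,[.441,-.30,.5],1.364); print(s['wrist_torque'],s['grip_width'])
c=eyes.camera('scene'); cv2.imwrite('pics/s2.png',cv2.resize(c['img'][90:240,120:320,::-1],(800,600),interpolation=cv2.INTER_CUBIC))
E
```

```text
t 4.45 pos [ 0.6942 -0.0478  0.4714] rpy [3.1377e+00 2.0000e-04 1.3668e+00] F [ 0.2  0.4 -1.5] 
 tool mm [-298.3 -196.8  -29.3] dist 359 w [0.0039 0.0002 0.0028]
[ 0.00768989 -0.01568117 -0.00831757] 0.030319478953628718
```

View pics/s2.png

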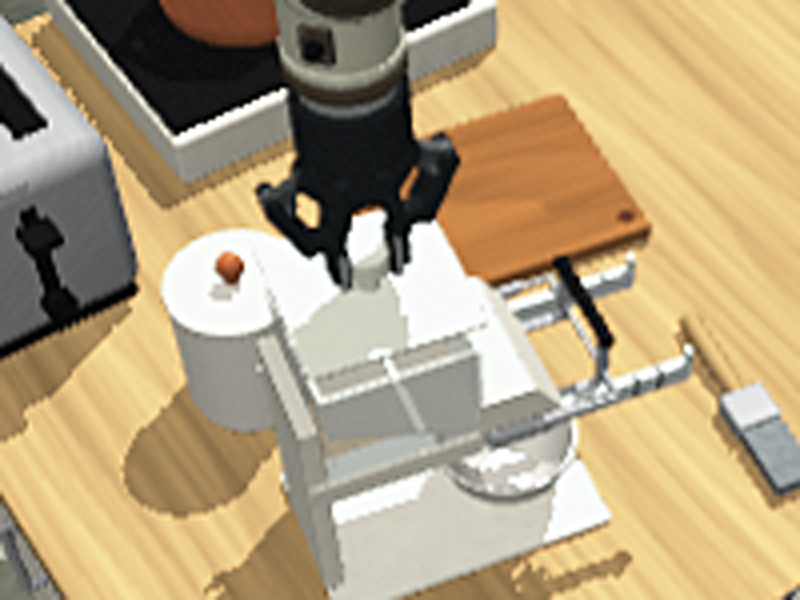

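The lid hangs level from the gripper, clear of the rim, and the wrist reads 1.5 N of weight. I raise it further and carry it over the board.

Request:
arm_command --pt "0 0 -15 0 0 0 0" --pt "0 0 -20 0 0 0 0" --pt "-15 -9.8 -10 0 0 0 0" --pt "-29.8 -19.7 0 0 0 0 0" --pt "-29.8 -19.7 0 0 0 0 0"

```text
t: 5.0
ee_pos: [0.6301, -0.1111, 0.5149]
tool_rot: [3.14, 0.0, 1.368]
contact_force: [0.5, -0.5, -2.2]
grip_width: 0.0303
grasp_force: 59.9
```

Request:
arm_command --pt "-29.8 -19.7 0 0 0 0 0" --pt "-29.8 -19.7 0 0 0 0 0" --pt "-29.8 -19.7 0 0 0 0 0" --pt "-29.8 -19.7 0 0 0 0 0" --pt "-29.8 -19.7 0 0 0 0 0"

```text
t: 5.5
ee_pos: [0.5028, -0.2375, 0.5146]
tool_rot: [3.141, 0.0, 1.367]
contact_force: [0.0, -0.6, -1.9]
grip_width: 0.0298
grasp_force: 59.9
```

Request:
arm_command --pt "-29.8 -19.7 0 0 0 0 0" --pt "-25 -16 0 0 0 0 0" --pt "-15 -10 0 0 0 0 0" --pt "0 0 20 0 0 0 0" --pt "0 0 40 0 0 0 0"

```text
t: 6.0
ee_pos: [0.4452, -0.2971, 0.4578]
tool_rot: [3.134, 0.005, 1.365]
contact_force: [0.8, -0.2, -2.4]
grip_width: 0.0303
grasp_force: 59.9
```

```bash
python3 - <<'E'
from h import *; from rig import telemetry,eyes
s=telemetry.sense(); delta(s,[.441,-.30,.219],1.364)
E
```

```text
t 6.0 pos [ 0.4452 -0.2971  0.4578] rpy [3.1339 0.0053 1.3653] F [ 0.8 -0.2 -2.4] 
 tool mm [ -2.5  -5.4 238.8] dist 239 w [0.0077 0.0053 0.0013]
```

Request:
arm_command --pt "-2 -5 40 0 0 0 0" --pt "0 0 45 0 0 0 0" --pt "0 0 45 0 0 0 0" --pt "0 0 40 0 0 0 0" --pt "0 0 25 0 0 0 0"

```text
t: 6.5
ee_pos: [0.4391, -0.2961, 0.256]
tool_rot: [-3.138, -0.002, 1.367]
contact_force: [-0.0, 0.9, -1.8]
grip_width: 0.0299
grasp_force: 59.9
```

Request:
arm_command --pt "0 0 10 0 0 0 0" --pt "0 0 8 0 0 0 0" --pt "0 0 4 0 0 0 0" --pt "0 0 3 0 0 0 0" --pt "0 0 0 0 0 0 0"

```text
t: 7.0
ee_pos: [0.4402, -0.2971, 0.2345]
tool_rot: [3.14, 0.001, 1.367]
contact_force: [-0.7, 0.4, -2.0]
grip_width: 0.0301
grasp_force: 59.8
```

```bash
python3 - <<'E'
from h import *; from rig import telemetry,eyes
s=telemetry.sense(); delta(s,[.441,-.30,.2175],1.364)
E
```

```text
t 7.0 pos [ 0.4402 -0.2971  0.2345] rpy [3.1404e+00 9.0000e-04 1.3668e+00] F [-0.7  0.4 -2. ] 
 tool mm [-2.6  1.4 17. ] dist 17 w [0.0012 0.0009 0.0028]
```

Request:
arm_command --pt "0 0 5 0 0 0 0" --pt "0 0 4 0 0 0 0" --pt "0 0 3 0 0 0 0" --pt "0 0 2 0 0 0 0" --pt "0 0 0 0 0 0 0"

```text
t: 7.5
ee_pos: [0.4397, -0.2967, 0.2193]
tool_rot: [-3.141, -0.0, 1.367]
contact_force: [0.2, 0.1, -1.8]
grip_width: 0.0301
grasp_force: 59.8
```

Request:
arm_command --pt "0 0 1.5 0 0 0 0" --pt "0 0 1.5 0 0 0 0" --pt "0 0 0 0 0 0 0"

```text
t: 7.8
ee_pos: [0.44, -0.2969, 0.2171]
tool_rot: [3.142, 0.0, 1.367]
contact_force: [-1.3, 0.5, 2.4]
grip_width: 0.0302
grasp_force: 60.1
```

Contact with the board (force flipped to +2.4 N) came at the expected height. I release and rise.

Request:
arm_command --pt "0 0 0 0 0 0 1" --pt "0 0 0 0 0 0 1" --pt "0 0 0 0 0 0 1" --pt "0 0 0 0 0 0 1" --pt "0 0 0 0 0 0 1"

```text
t: 8.3
ee_pos: [0.4399, -0.2968, 0.2167]
tool_rot: [3.141, 0.0, 1.367]
contact_force: [-0.2, -0.4, 0.2]
grip_width: 0.0855
grasp_force: 0.0
```

Request:
arm_command --pt "0 0 -5 0 0 0 1" --pt "0 0 -15 0 0 0 1" --pt "0 0 -40 0 0 0 1" --pt "0 0 -50 0 0 0 1" --pt "0 0 -50 0 0 0 1"

```text
t: 8.8
ee_pos: [0.4395, -0.2965, 0.3795]
tool_rot: [3.141, 0.0, 1.367]
contact_force: [1.1, 0.1, 0.4]
grip_width: 0.0856
grasp_force: 0.0
```

Request:
arm_command --pt "0 0 -45 0 0 0 1" --pt "0 0 -40 0 0 0 0.6" --pt "0 0 0 0 0 0 0.6"

```text
t: 9.1
ee_pos: [0.4404, -0.2972, 0.4707]
tool_rot: [3.13, 0.009, 1.367]
contact_force: [1.4, -0.2, -0.1]
grip_width: 0.0592
grasp_force: 0.0
```

```bash
python3 - <<'E'
from h import *; from rig import telemetry,eyes
T=pickle.load(open('top0.pkl','rb'));S=pickle.load(open('scene0.pkl','rb'))
# bar at (.533,-.0187); aim 2mm outward of centre along (-.979,.203)
s=telemetry.sense(); delta(s,[.531,-.0183,.46],1.371); print(s['grip_width'])
im=[eyes.camera(n)['img'] for n in('scene','top')]
o=np.zeros((600,800,3),np.uint8)
o[:,:400]=cv2.resize(im[0][100:250,160:260+0][:, :100,::-1],(400,600)) if 0 else cv2.resize(im[0][100:280,170:290,::-1],(400,600),interpolation=cv2.INTER_CUBIC)
o[:,400:]=cv2.resize(im[1][140:320,250:370,::-1],(400,600),interpolation=cv2.INTER_CUBIC); cv2.imwrite('pics/s3.png',o)
E
```

```text
t 9.1 pos [ 0.4404 -0.2972  0.4707] rpy [3.1296 0.0086 1.3669] F [ 1.4 -0.2 -0.1] 
 tool mm [291.6  32.2   8.6] dist 293 w [ 0.012   0.0086 -0.004 ]
0.05918907916786396
```

View pics/s3.png

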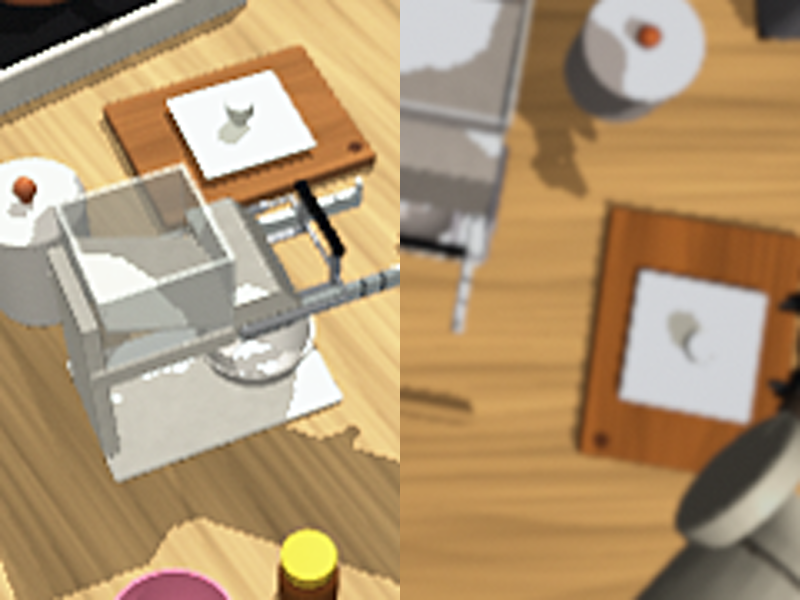

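The lid lies level, knob up, near the middle of the board, and the gate is still shut. Now I move over the bar.

Request:
arm_command --pt "48.6 5.4 0 0 0 0 0.5" --pt "48.6 5.4 0 0 0 0 0.5" --pt "48.6 5.4 0 0 0 0 0.5" --pt "48.6 5.4 0 0 0 0 0.5" --pt "48.6 5.4 0 0 0 0 0.5"

```text
t: 9.7
ee_pos: [0.5153, -0.0622, 0.4601]
tool_rot: [-3.139, -0.0, 1.366]
contact_force: [1.3, -0.6, -0.4]
grip_width: 0.043
grasp_force: 0.0
```

Request:
arm_command --pt "40 5 0 0 0 0 0.5" --pt "8 0 0 0 0 0 0.5" --pt "0 0 0 0 0 0 0.5"

```text
t: 10.0
ee_pos: [0.5299, -0.0172, 0.4603]
tool_rot: [-3.139, 0.0, 1.369]
contact_force: [-0.7, -0.0, 0.2]
grip_width: 0.0424
grasp_force: 0.0
```

```bash
python3 - <<'E'
from h import *; from rig import telemetry,eyes
s=telemetry.sense(); delta(s,[.531,-.0183,.348],1.368); print(s['grip_width'])
E
```

```text
t 10.0 pos [ 0.5299 -0.0172  0.4603] rpy [-3.1387e+00  2.0000e-04  1.3694e+00] F [-0.7 -0.   0.2] 
 tool mm [ -0.8   1.6 112.3] dist 112 w [-0.0029  0.0002  0.0014]
0.042435903813343195
```

Request:
arm_command --pt "-1 1.5 30 0 0 0 0.5" --pt "0 0 30 0 0 0 0.5" --pt "0 0 15 0 0 0 0.5" --pt "0 0 5 0 0 0 0.5" --pt "0 0 0 0 0 0 0.5"

```text
t: 10.5
ee_pos: [0.5313, -0.0204, 0.3815]
tool_rot: [-3.141, 0.0, 1.366]
contact_force: [0.5, 0.6, 1.2]
grip_width: 0.0428
grasp_force: 0.0
```

```bash
python3 - <<'E'
from h import *; from rig import telemetry,eyes
s=telemetry.sense(); delta(s,[.531,-.0183,.348],1.368); print(s['grip_width'])
o=np.zeros((600,800,3),np.uint8)
im=[eyes.camera(n)['img'] for n in('scene','top')]
o[:,:400]=cv2.resize(im[0][110:230,220:300,::-1],(400,600),interpolation=cv2.INTER_CUBIC)
o[:,400:]=cv2.resize(im[1][140:260,210:290,::-1],(400,600),interpolation=cv2.INTER_CUBIC); cv2.imwrite('pics/s4.png',o)
E
```

```text
t 10.5 pos [ 0.5313 -0.0204  0.3815] rpy [-3.1406e+00  1.0000e-04  1.3657e+00] F [0.5 0.6 1.2] 
 tool mm [ 2.  -0.7 33.5] dist 34 w [-0.001   0.0001 -0.0023]
0.04279801248769402
```

View pics/s4.png

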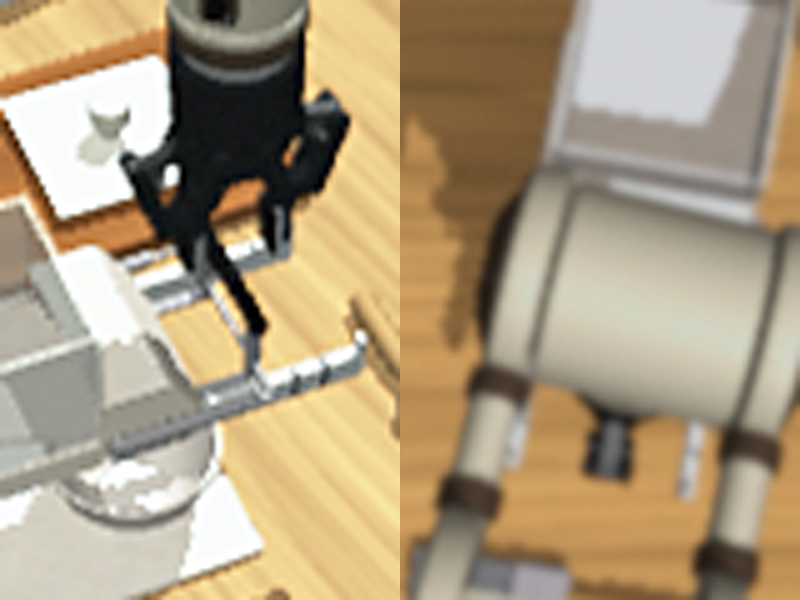

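The fingers straddle the bar, with tips at about (205,270) and (270,250) in the crop. Their midpoint is (237,260) and the bar centre is near (228,276). I check this against the projection.

```bash
python3 - <<'E'
from h import *
S=pickle.load(open('scene0.pkl','rb'))
f=lambda X:((proj(S,X)-[220,110])*5).round(0).tolist()
c=np.array([.5313,-.0204]);u=np.array([.979,-.203])
print('tips',[f(np.r_[c+k*.0215*u,z]) for z in(.2085,.215) for k in(1,-1)],'bar',f([.533,-.0187,.193]),'bar top',f([.533,-.0187,.199]))
print('tips if lowered',[f(np.r_[c+k*.0215*u,.175]) for k in(1,-1)])
E
```

```text
tips [[[195.0, 266.0]], [[260.0, 245.0]], [[195.0, 258.0]], [[261.0, 237.0]]] bar [[227.0, 275.0]] bar top [[227.0, 269.0]]
tips if lowered [[[195.0, 302.0]], [[259.0, 281.0]]]
```

The projected tips match, so the bar lies between the fingers. I descend and close.

Request:
arm_command --pt "2 0 10 0 0 0 0.5" --pt "0 0 10 0 0 0 0.5" --pt "0 0 10 0 0 0 0.5" --pt "0 0 3 0 0 0 0.5" --pt "0 0 0 0 0 0 0.5"

```text
t: 11.1
ee_pos: [0.5315, -0.0175, 0.3476]
tool_rot: [-3.14, -0.0, 1.367]
contact_force: [-0.9, 0.2, 0.7]
grip_width: 0.0431
grasp_force: 0.0
```

Request:
arm_command --pt "0 0 0 0 0 0 0" --pt "0 0 0 0 0 0 0" --pt "0 0 0 0 0 0 0" --pt "0 0 0 0 0 0 0" --pt "0 0 0 0 0 0 0"

```text
t: 11.6
ee_pos: [0.5324, -0.0178, 0.3494]
tool_rot: [3.139, -0.0, 1.367]
contact_force: [4.4, -0.3, 0.8]
grip_width: 0.0101
grasp_force: 58.5
```

```bash
python3 - <<'E'
from h import *; from rig import telemetry
s=telemetry.sense(); u=np.array([.979,-.203])
print('F along disp x',np.dot(s['contact_force'][:2],u)); delta(s,np.r_[s['ee_pos'][:2]-.04*u,.348],1.368); print(s['grip_width'],s['grasp_force'])
E
```

```text
F along disp x 4.387904028780004
t 11.6 pos [ 0.5324 -0.0178  0.3494] rpy [ 3.1389 -0.      1.3668] F [ 4.4 -0.3  0.8] 
 tool mm [  0.  -40.    1.3] dist 40 w [ 0.0027 -0.     -0.0012]
0.010061932643842487 58.51235389709473
```

Request:
arm_command --pt "0 -8 0 0 0 0 0" --pt "0 -8 0 0 0 0 0" --pt "0 -8 0 0 0 0 0" --pt "0 -8 0 0 0 0 0" --pt "0 -7 0 0 0 0 0"

```text
t: 12.1
ee_pos: [0.4943, -0.0101, 0.3494]
tool_rot: [3.136, 0.0, 1.367]
contact_force: [10.3, -2.1, -4.0]
grip_width: 0.0097
grasp_force: 58.8
```

Request:
arm_command --pt "0 0 0 0 0 0 0" --pt "0 0 0 0 0 0 0"

```text
t: 12.3
ee_pos: [0.4944, -0.0101, 0.3494]
tool_rot: [3.137, 0.0, 1.367]
contact_force: [9.3, -2.2, -3.2]
grip_width: 0.0096
grasp_force: 58.8
```

```bash
python3 - <<'E'
from h import *; from rig import telemetry,eyes
s=telemetry.sense(); u=np.array([.979,-.203])
print('F',np.dot(s['contact_force'][:2],u),'gate est',np.dot(np.array([.533,-.0187])-s['ee_pos'][:2],u),np.round(s['ee_pos'],4),s['grip_width'])
c=eyes.camera('scene'); pickle.dump(c,open('scene5.pkl','wb'))
cv2.imwrite('pics/s5.png',cv2.resize(c['img'][130:205,220:320,::-1],(800,600),interpolation=cv2.INTER_CUBIC))
P=lambda x,y,z:((proj(c,np.r_[np.array([.533,-.0187])+(x+.165)*u+y*np.array([.203,.979]),z])[0]-[220,130])*8).round(0)
for y in(.052,-.052): print(y,[P(x,y,.15) for x in(-.185,-.205,-.232)])
E
```

```text
F 9.539150110541167 gate est 0.03953871298569462 [ 0.4944 -0.0101  0.3494] 0.009590647332212099
0.052 [array([465., 434.]), array([512., 418.]), array([576., 397.])]
-0.052 [array([355., 247.]), array([401., 232.]), array([462., 212.])]
```

View pics/s5.png

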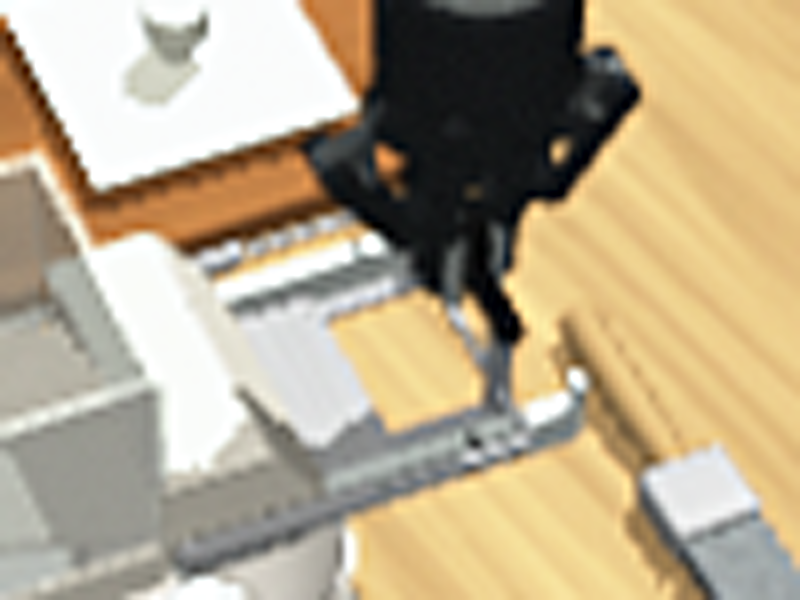

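The gate is out. The inner line shows at (470,440) and the pin end covers the outer line near (510,420), where the projection puts x = -205 mm (512,418). The position gives about 39.5 mm of travel, with 9.5 N on the wrist. I hold, then hand in.

Request:
arm_command --pt "0 0 0 0 0 0 0" --pt "0 0 0 0 0 0 0" --pt "0 0 0 0 0 0 0" --pt "0 0 0 0 0 0 0" --pt "0 0 0 0 0 0 0"

```text
t: 12.85
ee_pos: [0.4946, -0.0101, 0.3494]
tool_rot: [3.137, 0.0, 1.367]
contact_force: [8.7, -1.7, -3.0]
grip_width: 0.0106
grasp_force: 58.8
```

Request:
arm_command --pt "0 0 0 0 0 0 0" --pt "0 0 0 0 0 0 0" --pt "0 0 0 0 0 0 0" --pt "0 0 0 0 0 0 0" --pt "0 0 0 0 0 0 0"

```text
t: 13.35
ee_pos: [0.4946, -0.0101, 0.3494]
tool_rot: [3.137, 0.0, 1.367]
contact_force: [9.3, -1.2, -3.7]
grip_width: 0.0101
grasp_force: 58.8
```

```bash
python3 -c "
from rig import telemetry,robot
s=telemetry.sense();print(s['ee_pos'],s['contact_force'],s['grip_width'])
print(robot.job_done())"
```

```text
[ 0.49458864 -0.01010989  0.3494427 ] [ 9.25098343 -1.16732417 -3.69317512] 0.010102919148116687
the job is handed in; nothing more can be done
None
```

I handed the job in with the lid set down knob up near the middle of the chopping board and the gripper still holding the gate at the outer lines (about 39 mm, roughly 9 N of spring pull); the hand-in gave no verdict back.

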